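# Check the gap of a slab mould with a taper gauge

### The job

The pouring pot has been left standing on top of the slab mould: lift it off by its handle and stand it upright on the round cork mat, and let go of it. Then draw the taper gauge out of its wooden block and slide its blade straight down between the mould's two plates until it drags snugly between both, with a drag of some 4 or 5 newtons, and stop there before the sprung plate is forced back by more than about a millimetre. Finish while still holding the gauge there by its handle, and leave everything else standing where it is.

Things in the scene. Friction and masses are not known exactly. Their poses are not given: they have to be found in the camera images.
- mould: Slab mould, fixed: base 120 x 150 x 15 mm, two upright steel cheeks (84 mm long along x, 82 mm apart along y, 8 mm thick, tops at 122 mm) and between them two upright aluminium plates, 76 mm wide, a narrow gap apart. Origin: centre of the underside. x runs across the gap, y along it, z up. The plate at -x is sprung; the one at +x is set by a brass screw. The pair floats up to 5 mm along x.
- mouth (a point): Middle of the gap's narrow mouth, 110 mm above the bench; axes as the mould's. The sprung plate's face is 2 mm to -x of this point, the screw-set one 2 to 3.5 mm to +x (it differs each time), so the gap is 4 to 5.5 mm wide, the same all the way down, 89 mm deep. Above it both plates are bevelled at 45 degrees up to 115.5 mm, a funnel about 15 mm wide at the top.
- front_plate (a joint): How far the sprung plate is pushed away from the gap, m: 0 at rest, 0.006 at its stop. It moves along the mould's -x against a spring of 2000 N/m with 6 N preload, so it gives only once the blade is clamped with 6 N.
- back_plate: The mould's screw-set plate on the +x side of the gap; it does not yield. Origin on the bench plane at the face that bounds the gap, mid-width.
- pot_handle (a point): Steel pouring pot (about 0.3 to 0.5 kg), 116 mm across and 60 mm tall, with a stiff fixed bail handle arching over it; at the start it stands on the mould's two cheeks. This point is the centre of the handle's straight top bar, 110 mm above the pot's underside and on its axis; the bar is 10 mm thick, straight for 68 mm along the pot's y, free underneath for 45 mm above the rim.
- mat_top (a point): Centre of the top face of a round cork mat, 150 mm across, 4 mm thick, fixed to the bench; the pot's new place.
- block: Wooden block 60 x 90 x 105 mm tall, fixed, that holds the gauge upright in a slot (14 x 30 mm) open at the top. Origin: centre of the underside; the slot is along its y.
- gauge_grip (a point): Taper gauge (0.12 kg) upright in the block. This point is the middle of its aluminium grip, 130 mm above the blade's tip; the grip is 16 mm (its x) by 30 mm (its y), from 27 mm below this point to 23 mm above. Under it a collar 22 x 40 x 8 mm rests on the block's top, and the steel blade hangs in the slot. z points up, from tip to grip.
- gauge_tip (a point): Centre of the blade's lower end; axes as the grip's. The blade is 95 mm long, 24 mm wide (y); its thickness (x) grows evenly from 2.6 mm at the tip to 8.3 mm at the collar, so it first touches both plates 23 to 48 mm below the mouth point, and each further 17 mm opens the sprung plate by 1 mm. Clamped, it drags with 4 to 8 N, then 1 to 2 N more per mm.
- jar: Bystander, to be left alone: amber glass jar with a white cap, 48 mm across, 70 mm tall; origin at the centre of its underside.
- beaker: Bystander, to be left alone: clear plastic beaker, 44 mm across, 60 mm tall; origin at the centre of its underside.
- dishes: Bystander, to be left alone: stack of white dishes, 80 mm across, 36 mm tall; origin at the centre of its underside.
- bottle: Bystander, to be left alone: white bottle, 54 mm across, 120 mm tall; origin at the centre of its underside.
- tape: Bystander, to be left alone: roll of paper tape lying flat, 90 mm across, 22 mm tall; origin at the centre of its underside.
- spatula: Bystander, to be left alone: wooden-handled spatula, 170 mm long, lying flat; origin at the centre of its underside.

How it is judged:
On the way, in this order (a step that is already met when the one before it is completed fails the run):
1. the pot stands upright and released on the cork mat (horizontal distance between pot_handle and mat_top below 0.045 m and z of pot_handle in the frame of mat_top between 0.106 and 0.114 m and angle between pot_handle's own z axis and vertical below 0.1 rad and contact force between the fingers and pot below 0.1 N and linear speed of pot below 0.02 m/s), for 0.2 s.
2. the gauge is lifted clear of its block by the gripper (height (world z) of gauge_tip above 0.11 m and contact force between the fingers and gauge above 1 N), for 0.1 s.
At the end, for the whole second after the job is handed in: The pot stands upright and untouched within 45 mm of the mat's centre. The gauge, upright within 0.12 rad, is gripped and still, its tip 20 to 88 mm below the mouth point, within 20 mm of mid-width, snug on the screw-set plate (over 2 N), the sprung plate pushed back less than 1.5 mm (horizontal distance between pot_handle and mat_top below 0.045 m and z of pot_handle in the frame of mat_top between 0.106 and 0.114 m and angle between pot_handle's own z axis and vertical below 0.1 rad and contact force between each of the arm, the fingers and pot below 0.1 N and value of joint front_plate below 0.0015 m and contact force between gauge and back_plate above 2 N and z of gauge_tip in the frame of mouth between -0.088 and -0.02 m and y of gauge_tip in the frame of mouth between -0.02 and 0.02 m and angle between gauge_tip's own z axis and vertical below 0.12 rad and linear speed of gauge below 0.01 m/s and contact force between the fingers and gauge above 1 N); the arm keeps its last pose, push and grip.
It fails at once if the sprung plate is forced open by more than 3.5 mm (value of joint front_plate above 0.0035 m).
It fails at once if the pot is tipped (angle between pot_handle's own z axis and vertical above 0.5 rad).
It fails at once if a bystander is pushed more than 30 mm from its place (distance of any of jar, beaker, dishes, bottle, tape, spatula from where it was at the start of the episode above 0.03 m).
It also fails if it takes over 54 s, if anything falls off the work surface, if the arm or the gripper's body presses on something with over 40 N, if the wrist force passes 120 N, or if a joint passes its speed limit or range.

### The arm

A 7-joint arm with a two-finger parallel gripper is mounted at the origin on the work surface. World frame = base frame: x ahead of the robot, y to its left, z up, the work surface at z = 0. Lengths are in m, angles in rad, forces in N, time in s.
With the tool pointing down it reaches from about 0.425 to 0.925 m from the base axis. Payload 6.8 kg.
Tool frame: the origin (TCP) lies at the very end of the fingers, on their centre line; the grasp point (between the pads) lies grasp_offset behind it (grasp_offset is the distance from the TCP to the grasp point, in m); z points along the fingers, y is the direction in which the jaws open and shut (so a half turn about z gives the same grasp; the last joint's range is limited). The gripper opens to 85 mm and grips with 20 to 120 N. Pads are 22 mm wide; open, the fingers measure 114 mm over their backs; the gripper's body (76 mm by 85 mm) begins 54 mm behind the grasp point. The pads swing forward as they close: fully open they stand 13 mm farther back than shut.
Start: joints at [-1.221, 0.477, 0.022, 1.555, -0.011, 1.109, -0.083], TCP at [0.298, 0.606, 0.198] pointing down, gripper open.
Joint ranges: [-2.96, 2.96], [-0.34, 2.1], [-1.41, 1.46], [0.24, 2.44], [-1.37, 4.51], [0.17, 1.92], [-2.96, 2.96]. Speed limits (rad/s): [2.39, 2.39, 3.14, 3.14, 3.14, 3.14, 3.14].

### API

Orientations are given as a unit quaternion [w, x, y, z].
In Python, from station import * gives the robot as it stands.
- The arm moves only by the shell command python3 -m handwheel 'ROWS' [FORCE]. ROWS is JSON, one flat list of numbers, 7 for each row, row after row: the shift along the world's x, y, z in cm, then the turn, a rotation vector about the world's x, y, z in degrees, then the opening, from 0 (shut) to 1 (fully open). In form: [tx, ty, tz, ax, ay, az, fingers, tx, ty, tz, ax, ay, az, fingers, ...]. A call has 1 to 8 rows; each row is the pose to reach, as a shift and turn from the pose measured when the call began; what a row does not reach only later rows make up. A row lasts 1/12 s, in which the tool goes at most 41.7 mm and 7.16 degrees, less where a joint would pass 70% of its speed; a pose out of reach is approached as far as the arm can. A call with a gripper value outside its range is refused whole. The fingers move at their own pace and stop on an object; FORCE is the grip in N (left out, the last holds). Time passes only in rows, so rows that repeat a pose let the fingers close. It gives the time, the measured TCP pose, the force and the opening at its end, in the units of the state.
- get_obs(): the state, without advancing time (a new reading comes with each control period).
- read_camera(name): name is "scene" or "top" or "wrist"; returns the picture (480x640x3 uint8, red, green, blue); there is no depth.
- camera_info(name): a dict with "fx", "fy", "cx", "cy" (pixels), "R" (3x3) and "t" (3): a world point X has camera coordinates R X + t; the wrist camera has in their place "mount" (4x4, takes a point from camera to tool coordinates, whose origin is the TCP and whose axes are the flange's). Camera axes: x right, y down, z forward; pixel columns grow to the right and rows downward; lengths in m; the calibration is good to about 2 mm. The wrist camera is an equidistant fisheye: a pixel r from the principal point sees the ray r / f radians off the axis. A picture is of the moment at which its call begins: read the wrist's pose just before it. camera_info takes no time and is no camera call.
- hand_in(): hands the job in, once; it reports no verdict.
The state is a dict: "t": time; "q": joint angles; "joint_vel": joint speeds; "joint_torque": joint torques, N m; "eef_pos": TCP position; "tool_rot": TCP orientation; "contact_force": force on the tool from outside, world axes, zero at the start; "torque": the same for the moment, N m; "gripper_width": opening from 0.0 (shut) to 1.0 (fully open).
Only numpy, scipy, OpenCV 4.12 (cv2) and the standard library are available. Lean on these libraries where they do the work, as an engineer would, in place of code of your own. Each camera call takes 0.05 s, during which the arm holds its last target. There are 200 camera calls.

## Working session

There is one attempt and no reset: what is moved stays moved. The work goes in short steps, Python scripts to look and compute and a shell command to move; the robot and the scene stay as the last step left them, time stands still between calls to the robot, and variables do not carry over. Pictures are saved under pics/ and viewed, on a budget of 10 in all, crops included, one or two more only if the job needs it, and the job is handed in when it is done.

```bash
mkdir -p pics
python3 - <<'E'
from station import *
import cv2, numpy as np
print(get_obs())
for n in ("scene","top","wrist"):
    im=read_camera(n); cv2.imwrite(f"pics/{n}0.png",im[:,:,::-1]); print(n,camera_info(n))
E
```

```text
{'t': 0.0, 'q': array([-1.22109224,  0.4777939 ,  0.02237147,  1.55647674, -0.01149681,
        1.1093386 , -0.08312271]), 'joint_vel': array([-6.00199481e-05, -4.16890346e-05, -1.34245522e-04,  1.19213766e-04,
        1.41142286e-03,  2.04823783e-03,  1.55295692e-03]), 'joint_torque': array([-1.13648020e-03, -5.96439207e+01,  1.60761941e+00, -2.81197107e+01,
        1.25017544e-02,  9.41935752e-03, -3.76544747e-06]), 'eef_pos': array([0.29807392, 0.6048619 , 0.1966199 ]), 'tool_rot': array([-1.36333191e-04,  2.26921943e-01,  9.73912491e-01, -9.34095314e-04]), 'contact_force': array([ 0.03887554,  0.64179737, -0.11488115]), 'torque': array([0.05434431, 0.00586954, 0.00547141]), 'gripper_width': 1.0024094653838473}
scene {'fx': 504.9287598620976, 'fy': 504.9287598620976, 'cx': 330.54363682689694, 'cy': 243.71755244577307, 'R': array([[ 0.10697058,  0.99421373, -0.0098161 ],
       [ 0.51748016, -0.06410205, -0.85329081],
       [-0.84898267,  0.08619737, -0.52134291]]), 't': array([-0.07486626, -0.13525346,  1.60190056])}
top {'fx': 508.15146425255847, 'fy': 508.15146425255847, 'cx': 317.91196246144744, 'cy': 240.76169259642805, 'R': array([[ 0.02216987, -0.9997084 ,  0.00957185],
       [-0.99774256, -0.02273131, -0.06319082],
       [ 0.06338998, -0.00814931, -0.99795556]]), 't': array([-0.02955365,  0.5563951 ,  1.13104798])}
wrist {'fx': 371.64829954431775, 'fy': 371.64829954431775, 'cx': 319.5834922934673, 'cy': 237.9563259159308, 'mount': array([[-9.87002708e-04, -9.55929609e-01, -2.93594291e-01,
         7.44726052e-02],
       [ 9.99999511e-01, -9.25320705e-04, -3.48987596e-04,
         4.18863847e-04],
       [ 6.19387001e-05, -2.93594492e-01,  9.55930055e-01,
        -1.76315712e-01],
       [ 0.00000000e+00,  0.00000000e+00,  0.00000000e+00,
         1.00000000e+00]])}
```

View pics/top0.png

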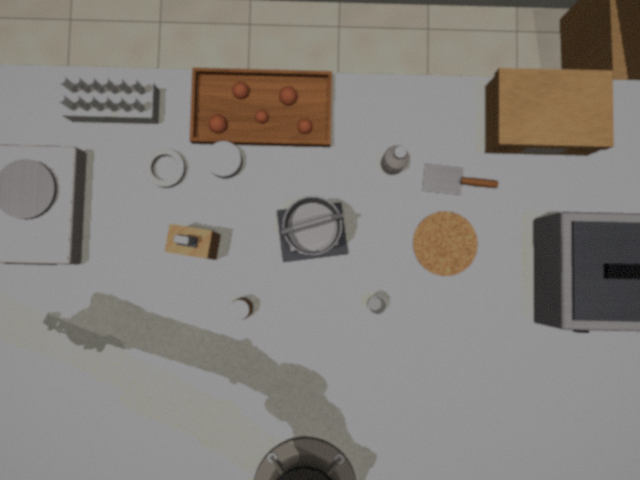

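View pics/scene0.png

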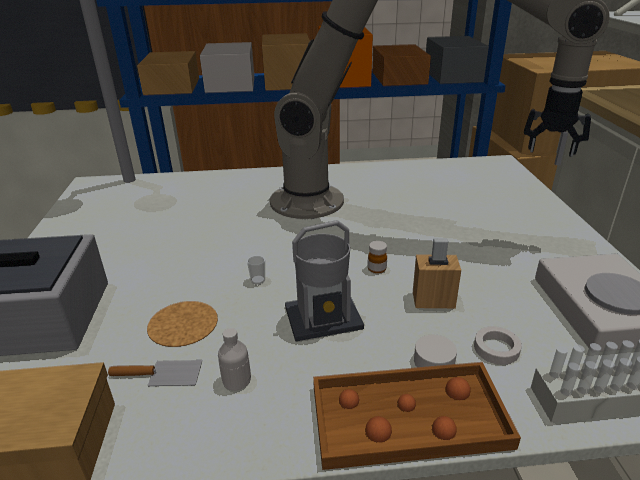

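The top view shows the pot on the mould near (312,226), its bar running (283,232) to (343,216). The mat is at (445,243) and the block with the gauge at (190,241). The scene view agrees. Next I'll measure these with masks.

```bash
cat > h.py <<'E'
from station import *
import cv2, numpy as np
from scipy.spatial.transform import Rotation as Ro
def ray(n,u,v,obs=None):
    c=camera_info(n)
    a=(u-c["cx"])/c["fx"]; b=(v-c["cy"])/c["fy"]
    if n=="wrist":
        r=np.hypot(a,b); s=np.sin(r)/max(r,1e-9)
        d=np.array([a*s,b*s,np.cos(r)]); M=c["mount"]; w,x,y,z=obs["tool_rot"]
        T=Ro.from_quat([x,y,z,w]).as_matrix()
        return obs["eef_pos"]+T@M[:3,3], T@M[:3,:3]@d
    return -c["R"].T@c["t"], c["R"].T@np.array([a,b,1])
def onplane(n,u,v,z,obs=None):
    o,d=ray(n,u,v,obs); return o+d*(z-o[2])/d[2]
def proj(n,X):
    c=camera_info(n); p=c["R"]@np.array(X)+c["t"]; return np.array([c["fx"]*p[0]/p[2]+c["cx"],c["fy"]*p[1]/p[2]+c["cy"]])
E
python3 - <<'E'
from h import *
im=cv2.imread("pics/top0.png"); hsv=cv2.cvtColor(im,cv2.COLOR_BGR2HSV)
def biggest(m,x0,x1,y0,y1):
    k=np.zeros_like(m); k[y0:y1,x0:x1]=m[y0:y1,x0:x1]
    cs,_=cv2.findContours(k,cv2.RETR_EXTERNAL,cv2.CHAIN_APPROX_NONE); return max(cs,key=cv2.contourArea)
org=cv2.inRange(hsv,(5,70,60),(25,255,255))
c=biggest(org,400,490,200,285); (u,v),(w,h),a=cv2.fitEllipse(c); p=onplane("top",u,v,.004)
print("mat",p,"diam px",w,h, "m",w/508*(1.13-.05))
c=biggest(org,150,225,215,265); r=cv2.minAreaRect(c); print("block rect px",r)
print([onplane("top",*q,.105)[:2].round(4) for q in cv2.boxPoints(r)])
for q in [(283,232),(343,216)]: print("bar",onplane("top",*q,.232))
dark=cv2.inRange(hsv,(0,0,0),(179,255,75)); c=biggest(dark,265,360,190,270); r=cv2.minAreaRect(c); print("mould",r,[onplane("top",*q,.015)[:2].round(4) for q in cv2.boxPoints(r)])
A=cv2.resize(im[185:275,260:365],None,fx=4.4,fy=4.4,interpolation=cv2.INTER_CUBIC)
B=cv2.resize(im[215:265,155:230],None,fx=4.4,fy=4.4,interpolation=cv2.INTER_CUBIC)
out=np.zeros((A.shape[0],A.shape[1]+B.shape[1],3),np.uint8); out[:,:A.shape[1]]=A; out[:B.shape[0],A.shape[1]:]=B
cv2.imwrite("pics/crop1.png",out)
E
```

```text
mat [ 0.55880836 -0.30804488  0.004     ] diam px 62.66428756713867 63.47110366821289 m 0.13322328852856252
block rect px ((189.1351318359375, 240.689208984375), (44.5521240234375, 28.276626586914062), 9.462321281433105)
[array([0.5228, 0.3015]), array([0.5813, 0.2942]), array([0.5681, 0.2022]), array([0.5097, 0.2098])]
bar [0.5579876  0.04925507 0.232     ]
bar [ 0.59012305 -0.0605494   0.232     ]
mould ((307.8111877441406, 209.57200622558594), (22.763254165649414, 53.14777374267578), 74.84593200683594) [array([0.6354, 0.0728]), array([ 0.67  , -0.0432]), array([ 0.6199, -0.0578]), array([0.5855, 0.0579])]
```

View pics/crop1.png

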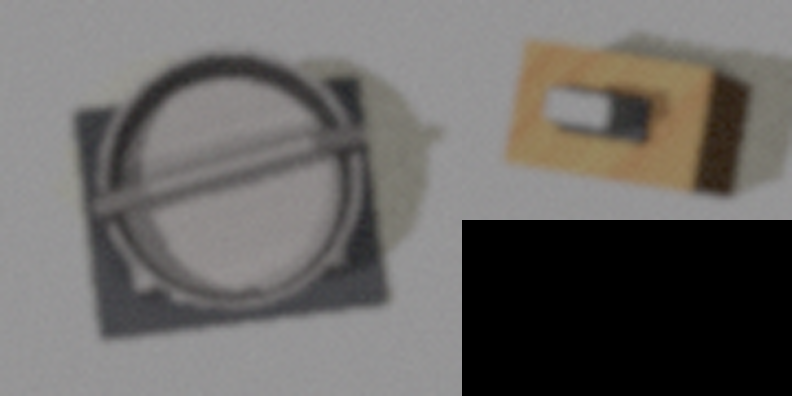

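The crop shows the pot rim centred at crop (233,180), with the bar ends at (95,207) and (365,137). The mould base corners are at (75,110), (360,80), (388,303) and (102,338), and the gauge top is centred at (578,108). I'll turn these into poses.

Run:
```python
from h import *
import station
print("go",getattr(station,"grasp_offset",None),[x for x in dir(station) if x[0]!='_'])
A=lambda x,y:(260+x/4.4,185+y/4.4)
rim=onplane("top",*A(233,180),.182);print("rim",rim, "L/R",onplane("top",*A(103,185),.182),onplane("top",*A(364,172),.182))
b=[onplane("top",*A(*p),.232) for p in((95,207),(365,137))]; print("bar",b,(b[0]+b[1])/2)
# inner part of bar
b=[onplane("top",*A(*p),.232) for p in((160,191),(300,153))]; d=b[0]-b[1]; print("bar ang",np.degrees(np.arctan2(-d[0],d[1])))
m=[onplane("top",*A(*p),.015) for p in((75,110),(360,80),(388,303),(102,338))]
print("mould",m,np.mean(m,0),[np.linalg.norm(m[i]-m[(i+1)%4]) for i in range(4)])
for d in(m[0]-m[1],m[3]-m[2]):print("ang y",np.degrees(np.arctan2(-d[0],d[1])))
for d in(m[0]-m[3],m[1]-m[2]):print("ang x",np.degrees(np.arctan2(d[1],d[0])))
print("gauge top",onplane("top",155+116/4.4,215+108/4.4,.163))
o=get_obs(); w,x,y,z=o["tool_rot"]; print(Ro.from_quat([x,y,z,w]).as_matrix().round(3))
```

```text
go 0.0187 ['PlanningError', 'camera_info', 'get_obs', 'grasp_offset', 'hand_in', 'read_camera']
rim [ 0.57513367 -0.00544408  0.182     ] L/R [0.57160168 0.05177192 0.182     ] [ 0.58000978 -0.0631563   0.182     ]
bar [array([0.55784437, 0.05184182, 0.232     ]), array([ 0.5898683 , -0.06047034,  0.232     ])] [ 0.57385633 -0.00431426  0.232     ]
bar ang 16.56826972554525
mould [array([0.62502341, 0.07736197, 0.015     ]), array([ 0.64408338, -0.06960504,  0.015     ]), array([ 0.52894235, -0.08623102,  0.015     ]), array([0.50766184, 0.0603077 , 0.015     ])] [ 0.57642775 -0.0045416   0.015     ] [np.float64(0.14819778954805796), np.float64(0.11633520853048464), np.float64(0.14807585058674924), np.float64(0.11859421329453422)]
ang y 7.389375434933628
ang y 8.262793300547354
ang x 8.268001347885601
ang x 8.216527159764427
gauge top [0.54396571 0.253071   0.163     ]
[[-0.897  0.442 -0.001]
 [ 0.442  0.897 -0.001]
 [-0.    -0.001 -1.   ]]
```

Sizes agree: mould 0.148 x 0.117, block 60 x 92, and the rim and bar centres agree to 2 mm. I'll move above the pot's bar, with the jaws across it.

```bash
python3 -m handwheel '[2,-3.5,2.5,0,0,-6,1, 4,-7,5,0,0,-12,1, 6,-10.5,7.5,0,0,-18,1, 8,-14,10,0,0,-24,1, 10,-17.5,11,0,0,-30,1, 12,-21,11,0,0,-36,1, 14,-25,11,0,0,-42,1, 16,-29,11,0,0,-47.3,1]'
python3 -c "
from h import *
o=get_obs();print(o['t'],o['eef_pos'],o['contact_force'])"
```

```text
t: 0.82
eef_pos: [0.4473, 0.3363, 0.3072]
tool_rot: [-0.0, 0.601, 0.8, 0.0]
contact_force: [1.4, -0.5, -0.7]
gripper_width: 1.002
0.8167 [0.44725632 0.33632456 0.30719871] [ 1.38601858 -0.52272222 -0.71195829]
```

```bash
python3 -m handwheel '[1.5,-4,0,0,0,0,1, 3,-8,0,0,0,0,1, 4.5,-12,0,0,0,0,1, 6,-16,0,0,0,0,1, 7.5,-20,0,0,0,0,1, 9,-24,0,0,0,0,1, 10.5,-28,0,0,0,0,1, 12,-32,0,0,0,0,1]'
python3 -m handwheel '[0.7,-2.1,-0.5,0,0,0.4,1, 0.7,-2.1,-0.5,0,0,0.4,1, 0.7,-2.1,-0.5,0,0,0.4,1, 0.7,-2.1,-0.5,0,0,0.4,1]'
python3 - <<'E'
from h import *
o=get_obs(); im=read_camera("wrist"); cv2.imwrite("pics/w1.png",im[:,:,::-1]); print(o["eef_pos"],o["tool_rot"])
np.save("o1.npy",o,allow_pickle=True)
E
```

```text
t: 1.48
eef_pos: [0.5637, 0.024, 0.3072]
tool_rot: [-0.0, 0.6, 0.8, 0.0]
contact_force: [1.5, 0.9, 0.3]
gripper_width: 1.001
t: 1.82
eef_pos: [0.5704, 0.004, 0.3019]
tool_rot: [-0.001, 0.597, 0.802, 0.0]
contact_force: [-0.3, -0.2, 0.5]
gripper_width: 0.995
[0.57041654 0.00404792 0.30188133] [-9.82476709e-04  5.97370077e-01  8.01965088e-01  1.52549818e-04]
```

View pics/w1.png

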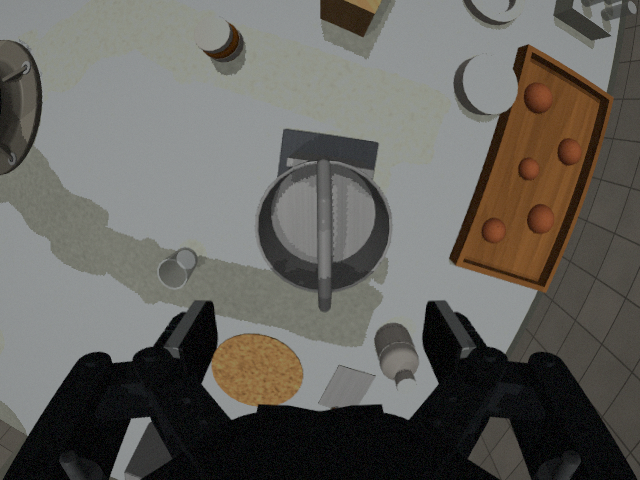

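The wrist view shows the bar vertical in the picture, from (323,165) to (324,305), so the yaw is right. The mat, beaker and bottle are lower in the picture. I'll locate the bar from here.

Run:
```python
from h import *
o=np.load("o1.npy",allow_pickle=True).item()
w,x,y,z=o["tool_rot"]; T=Ro.from_quat([x,y,z,w]).as_matrix()
for p in((323,165),(324,240),(324,305)):
    P=onplane("wrist",*p,.232,o); print(P.round(4),"tool",(T.T@(P-o["eef_pos"])).round(4))
```

```text
[0.5588 0.0527 0.232 ] tool [0.0498 0.0028 0.07  ]
[0.5744 0.0031 0.232 ] tool [-0.0022  0.0036  0.0699]
[ 0.589  -0.0453  0.232 ] tool [-0.0527  0.0037  0.0698]
```

```bash
python3 -m handwheel '[0.5,-0.6,-1.5,0,0,0,1, 0.5,-0.6,-3,0,0,0,0.8, 0.5,-0.6,-5,0,0,0,0.7, 0.5,-0.6,-6.8,0,0,0,0.7, 0.5,-0.6,-8.3,0,0,0,0.7, 0.5,-0.6,-8.9,0,0,0,0.7, 0.5,-0.6,-8.9,0,0,0,0.7, 0.5,-0.6,-8.9,0,0,0,0.7]' 60
python3 -m handwheel '[0,0,0,0,0,0,0,0,0,0,0,0,0,0,0,0,0,0,0,0,0,0,0,0,0,0,0,0,0,0,0,0,0,0,0,0,0,0,0,0,0,0,0,0,0,0,0,0,0]' 60
```

```text
t: 2.53
eef_pos: [0.5757, -0.0003, 0.2135]
tool_rot: [-0.001, 0.596, 0.803, 0.0]
contact_force: [1.2, -0.9, 0.7]
gripper_width: 0.697
t: 3.12
eef_pos: [0.5757, -0.0003, 0.2136]
tool_rot: [-0.001, 0.596, 0.803, 0.0]
contact_force: [0.1, -0.4, -0.4]
gripper_width: -0.004
```

The jaws shut fully, so the bar is not between the pads. I'll look.

Run:
```python
from h import *
a=read_camera("wrist");b=read_camera("scene"); a=a[100:480,160:480]; b=cv2.resize(b[170:360,240:420],None,fx=2,fy=2,interpolation=cv2.INTER_CUBIC)
cv2.imwrite("pics/c2.png",np.hstack([a,b])[:,:,::-1])
```

```text
(no output)
```

View pics/c2.png

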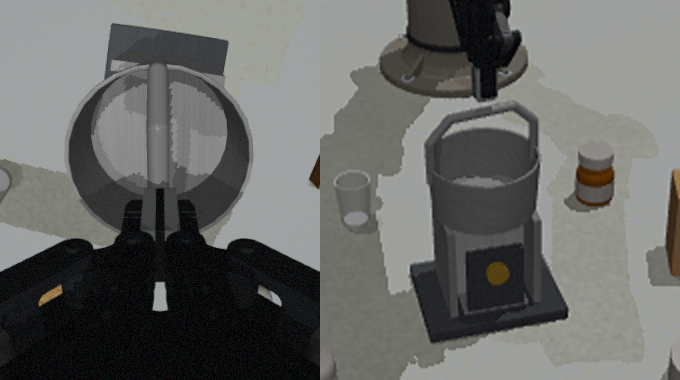

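The scene half shows the fingertips at about scene pixel (322,218), above or behind the bar rather than around it. I'll compare this with the projections and triangulate the bar from two views.

Run:
```python
from h import *
o=get_obs(); print("tcp->scene",proj("scene",o["eef_pos"]),"bar->scene",proj("scene",[.575,-.002,.232]))
w,x,y,z=o["tool_rot"];T=Ro.from_quat([x,y,z,w]).as_matrix()
# scene crop pixel of bar ends (in c2)
S=lambda x,y:(240+(x-320)/2,170+y/2)
for s,t in(((444,120),(281.6,232)),((520,103),(343,216.1)),((484,111),(313,223.5))):
    o1,d1=ray("scene",*S(*s));o2,d2=ray("top",*t)
    k=np.linalg.lstsq(np.c_[d1,-d2],o2-o1,rcond=None)[0];print((o1+k[0]*d1).round(4),(o2+k[1]*d2).round(4))
for u,v in((445,243),(157,170)): pass
print("tcp in wrist cam:"); c=camera_info("wrist"); M=c["mount"]
p=np.linalg.inv(M)@np.array([0,0,0,1]); th=np.arccos(p[2]/np.linalg.norm(p[:3])); r=np.hypot(p[0],p[1]); print(c["cx"]+c["fx"]*th*p[0]/r-160,c["cy"]+c["fx"]*th*p[1]/r-100)
# rim height check: front rim lower edge etc in scene
for s in((432,155),(540,150),(486,237),(485,185)): print(s,onplane("scene",*S(*s),.182).round(3))
```

```text
tcp->scene [322.62718687 233.87854691] bar->scene [321.57856283 225.64001675]
[ 0.5588 -0.0402  0.2156] [0.5588 0.0525 0.2215]
[0.6004 0.0313 0.2529] [ 0.5872 -0.0592  0.2565]
[ 0.5753 -0.0012  0.2324] [ 0.5749 -0.0055  0.2324]
tcp in wrist cam:
158.55611331450814 176.5214971191424
(432, 155) [ 0.569 -0.054  0.182]
(540, 150) [0.573 0.055 0.182]
(486, 237) [ 0.714 -0.013  0.182]
(485, 185) [ 0.631 -0.006  0.182]
```

Run:
```python
from h import *
for dz in(0,.013,.026,.04): print(dz,"start tcp",proj("scene",[.298,.606,.1966+dz]),"now",proj("scene",[.5757,-.0003,.2136+dz]))
c=camera_info("wrist"); M=np.linalg.inv(c["mount"])
for z in(0,-.013,-.02,-.03,-.04):
    p=M@np.array([0,0,z,1]); th=np.arctan2(np.hypot(p[0],p[1]),p[2]); r=np.hypot(p[0],p[1]); print(z,c["cx"]+c["fx"]*th*p[0]/r-160,c["cy"]+c["fx"]*th*p[1]/r-100)
a=read_camera("wrist")[220:400,230:410]; b=read_camera("scene")[190:260,280:360]; s=cv2.imread("pics/scene0.png")[90:170,510:610,::-1]
r=lambda i:cv2.resize(i,(400,400*i.shape[0]//i.shape[1]),interpolation=cv2.INTER_CUBIC)
L=[r(i)[:320] for i in(b,s)]; L[0]=cv2.copyMakeBorder(L[0],0,320-len(L[0]),0,0,cv2.BORDER_CONSTANT)
A=r(a); col=np.vstack(L)[:600]; A=cv2.copyMakeBorder(A,0,len(col)-len(A),0,0,cv2.BORDER_CONSTANT)
cv2.imwrite("pics/c3.png",np.hstack([A,col])[:,:,::-1])
```

```text
0 start tcp [547.33563159 170.75798026] now [322.64110085 233.84645953]
0.013 start tcp [548.42310131 166.03957676] now [322.52251272 228.1498926 ]
0.026 start tcp [549.5220415  161.27140426] now [322.40229795 222.37518727]
0.04 start tcp [550.71855283 156.07988207] now [322.27097806 216.06703052]
0 158.55611331450814 176.52149711914205
-0.013 158.4844410017268 187.03894567489112
-0.02 158.4419872747768 193.2972421597902
-0.03 158.375980756214 203.0703827393021
-0.04 158.30283966646914 213.9618714413566
```

View pics/c3.png

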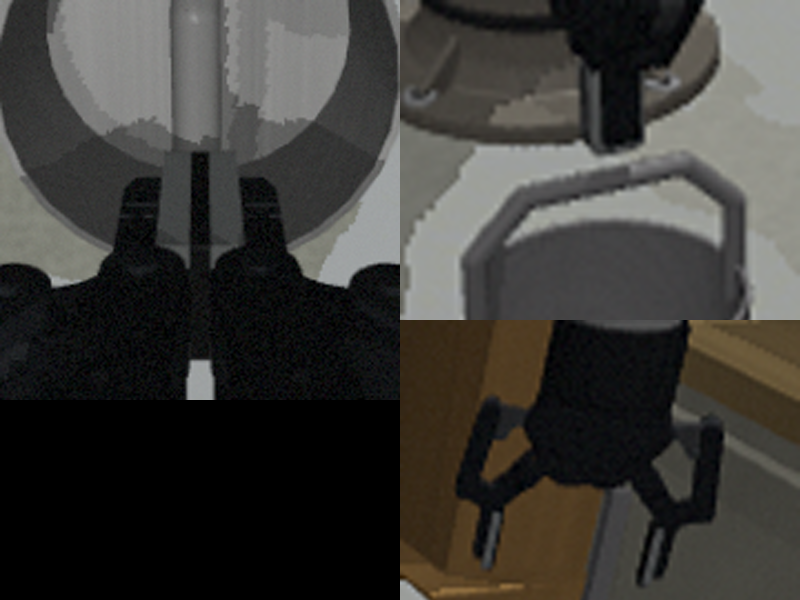

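The fingertips really end about 30 mm behind the reported TCP: they sit at about z = 0.245, above the bar, with a light gap between. The start picture shows the same offset. The bar position itself agrees from both cameras. I'll open, descend 3 cm and close again; the pot's inside is hollow below, so this is safe.

```bash
python3 -m handwheel '[0,0,0,0,0,0,0.7, 0,0,0,0,0,0,0.7, 0,-0.2,0,0,0,0,0.7, 0,-0.2,0,0,0,0,0.7, 0,-0.2,-1,0,0,0,0.7, 0,-0.2,-2,0,0,0,0.7, 0,-0.2,-3,0,0,0,0.7, 0,-0.2,-3,0,0,0,0.7]' 60
python3 -m handwheel '[0,0,0,0,0,0,0,0,0,0,0,0,0,0,0,0,0,0,0,0,0,0,0,0,0,0,0,0,0,0,0,0,0,0,0,0,0,0,0,0,0,0,0,0,0,0,0,0,0]' 60
```

```text
t: 3.98
eef_pos: [0.5737, -0.0022, 0.1804]
tool_rot: [-0.003, 0.596, 0.803, -0.001]
contact_force: [-1.3, 0.2, -0.8]
gripper_width: 0.701
t: 4.57
eef_pos: [0.5743, -0.0021, 0.181]
tool_rot: [-0.002, 0.596, 0.803, -0.001]
contact_force: [1.3, 0.4, 2.5]
gripper_width: 0.093
```

Gripped (opening 0.093, about the bar's thickness). I'll lift.

```bash
python3 -m handwheel '[0,0,0.6,0,0,0,0,0,0,1.6,0,0,0,0,0,0,2.8,0,0,0,0,0,0,4,0,0,0,0,0,0,4.6,0,0,0,0,0,0,4.6,0,0,0,0]' 80
python3 -m handwheel '[0,-1,0,0,0,0,0, 0,-3,0,0,0,0,0, -0.3,-6,0,0,0,0,0, -0.5,-9,0,0,0,0,0, -0.7,-12,0,0,0,0,0, -0.9,-15,0,0,0,0,0, -1.1,-18,0,0,0,0,0, -1.3,-21,0,0,0,0,0]'
python3 -m handwheel '[0,-2.5,0,0,0,0,0, -0.1,-5,0,0,0,0,0,-0.2,-7,0,0,0,0,0,-0.2,-8.5,0,0,0,0,0,-0.2,-9,0,0,0,0,0,-0.2,-9,0,0,0,0,0,-0.2,-9,0,0,0,0,0]'
python3 - <<'E'
from h import *
a=read_camera("scene"); cv2.imwrite("pics/s4.png",a[:,:,::-1])
E
```

```text
t: 5.07
eef_pos: [0.5755, -0.0022, 0.2293]
tool_rot: [-0.001, 0.596, 0.803, 0.001]
contact_force: [0.4, -0.5, -4.2]
gripper_width: 0.084
t: 5.73
eef_pos: [0.5615, -0.2143, 0.2288]
tool_rot: [-0.001, 0.596, 0.803, 0.0]
contact_force: [1.2, 1.0, -4.5]
gripper_width: 0.09
t: 6.32
eef_pos: [0.5593, -0.3036, 0.2282]
tool_rot: [-0.002, 0.596, 0.803, 0.0]
contact_force: [-0.6, 0.9, -4.6]
gripper_width: 0.085
```

View pics/s4.png

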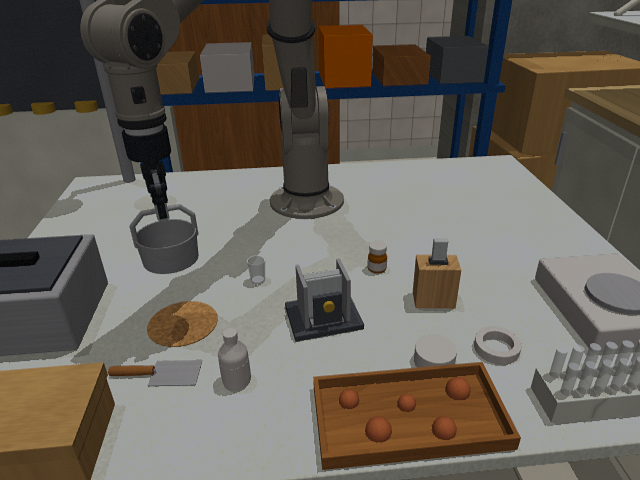

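The pot hangs upright above the mat, and the empty mould is visible at (323,300). Now I'll lower it.

```bash
python3 -m handwheel '[0,0,-1.5,0,0,0,0,0,0,-4,0,0,0,0,0,0,-6.5,0,0,0,0,0,0,-9,0,0,0,0,0,0,-11.5,0,0,0,0,0,0,-14,0,0,0,0,0,0,-15.5,0,0,0,0,0,0,-15.8,0,0,0,0]'
python3 -m handwheel '[0,0,-0.4,0,0,0,0,0,0,-0.7,0,0,0,0,0,0,-0.8,0,0,0,0,0,0,-0.8,0,0,0,0]'
```

```text
t: 7.03
eef_pos: [0.5583, -0.2994, 0.0669]
tool_rot: [-0.005, 0.595, 0.804, 0.0]
contact_force: [-0.6, 0.3, -5.0]
gripper_width: 0.086
t: 7.37
eef_pos: [0.5601, -0.2986, 0.0628]
tool_rot: [-0.004, 0.594, 0.804, 0.002]
contact_force: [-5.5, 5.5, 15.7]
gripper_width: 0.087
```

Seated (+15.7 N). I'll relieve the push and release.

```bash
python3 -m handwheel '[0,0,0.15,0,0,0,0,0,0,0.15,0,0,0,0.15,0,0,0.15,0,0,0,0.3,0,0,0.15,0,0,0,0.5,0,0,0.15,0,0,0,0.5,0,0,0.15,0,0,0,0.5,0,0,0.15,0,0,0,0.5]'
python3 -m handwheel '[0,0,1.5,0,0,0,0.5,0,0,4.5,0,0,0,0.5,0,0,8,0,0,0,0.5,0,0,11.5,0,0,0,0.7,0,0,15,0,0,0,0.7,0,0,18,0,0,0,0.7,0,0,18,0,0,0,0.7]'
python3 - <<'E'
from h import *
a=read_camera("top"); cv2.imwrite("pics/t5.png",a[:,:,::-1])
a=a[:,:,::-1]
A=cv2.resize(a[185:275,260:365],None,fx=4.4,fy=4.4,interpolation=cv2.INTER_CUBIC)
B=cv2.resize(a[195:285,400:480],None,fx=4,fy=4,interpolation=cv2.INTER_CUBIC)
out=np.zeros((396,462+320,3),np.uint8); out[:,:462]=A; out[:360,462:]=B; cv2.imwrite("pics/c5.png",out)
E
```

```text
t: 7.95
eef_pos: [0.56, -0.2987, 0.0641]
tool_rot: [-0.004, 0.594, 0.804, 0.002]
contact_force: [-0.4, -0.0, -0.2]
gripper_width: 0.496
t: 8.53
eef_pos: [0.5628, -0.3012, 0.2511]
tool_rot: [0.001, 0.594, 0.804, 0.003]
contact_force: [0.8, -0.9, 0.6]
gripper_width: 0.702
```

View pics/c5.png

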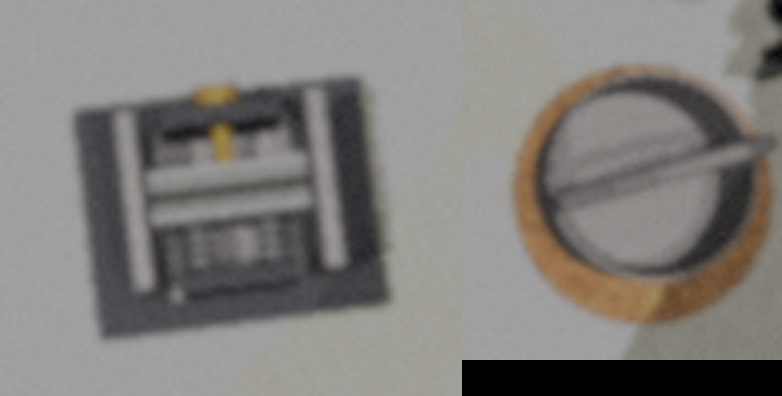

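The pot stands released inside the mat's disc. The mould's gap shows as a dark line near crop (230,190). I'll hover over the mould with the jaws across the gap and look closely.

```bash
python3 -m handwheel '[0,2,0,0,0,0,0.7, 0.3,6,0,0,0,-2,0.7, 0.5,10,0,0,0,-4,0.7, 0.7,14,0,0,0,-6,0.7, 1,18,0,0,0,-8.5,0.7, 1.3,22,0,0,0,-8.5,0.7, 1.3,26,0,0,0,-8.5,0.7, 1.3,29.5,0,0,0,-8.5,0.7]'
python3 -m handwheel '[0,0.3,0,0,0,0,0.7,0,0.3,0,0,0,0,0.7,0,0.3,0,0,0,0,0.7]'
python3 - <<'E'
from h import *
o=get_obs(); im=read_camera("wrist"); np.save("o6.npy",o,allow_pickle=True); cv2.imwrite("pics/w6.png",im[:,:,::-1])
print(o["eef_pos"],o["tool_rot"]); print("top gap",onplane("top",260+230/4.4,185+190/4.4,.1155))
cv2.imwrite("pics/c6.png",cv2.resize(im[120:320,220:420,::-1],None,fx=3,fy=3,interpolation=cv2.INTER_CUBIC))
E
```

```text
t: 9.25
eef_pos: [0.5738, -0.0021, 0.2465]
tool_rot: [-0.001, 0.652, 0.759, 0.002]
contact_force: [0.8, -0.6, 1.1]
gripper_width: 0.703
t: 9.5
eef_pos: [0.5732, 0.0004, 0.2456]
tool_rot: [-0.001, 0.651, 0.759, 0.001]
contact_force: [-0.1, -0.9, -1.4]
gripper_width: 0.704
[5.73208010e-01 3.84845362e-04 2.45590409e-01] [-0.00148976  0.65147786  0.75866492  0.00138392]
top gap [ 0.57654121 -0.00398877  0.1155    ]
```

View pics/c6.png

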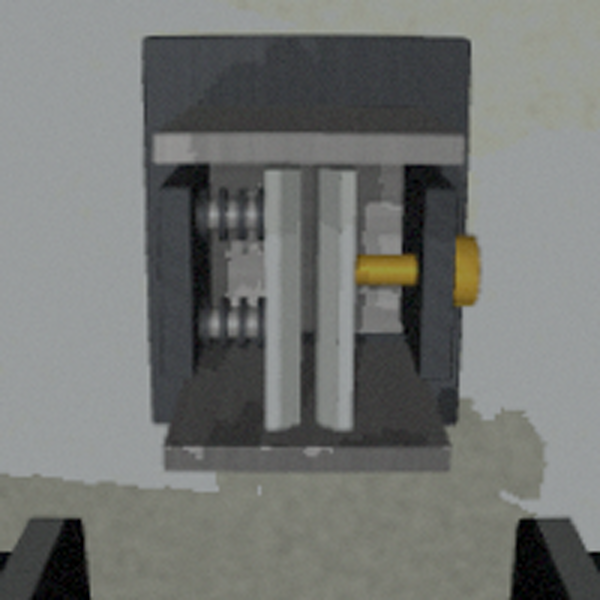

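The wrist crop shows the gap clearly: its edges are at crop x 300 and 317, vertical over rows 170 to 430. The spring is on the left and the brass screw on the right. The yaw matches the mould.

Run:
```python
from h import *
o=np.load("o6.npy",allow_pickle=True).item()
w,x,y,z=o["tool_rot"];T=Ro.from_quat([x,y,z,w]).as_matrix()
P=lambda u,v,z:onplane("wrist",220+u/3,120+v/3,z,o)
e=[P(308.5,170,.1155),P(309,428,.1155)]; print("ends",e,np.mean(e,0),np.linalg.norm(e[0]-e[1]))
d=e[0]-e[1]; print("gap yaw",np.degrees(np.arctan2(-d[0],d[1])),"tooly yaw",np.degrees(np.arctan2(T[1,1],T[0,1])))
a,b=P(300,300,.11),P(317,300,.11); print("gap",a,b,np.linalg.norm(a-b)); print("funnel w",np.linalg.norm(P(282,300,.1155)-P(335,300,.1155)))
print("TCP dir z",T[:,2], "gauge move from here", np.array([.5445,.2525])-o["eef_pos"][:2])
```

```text
ends [array([0.57121736, 0.03496006, 0.1155    ]), array([ 0.58291652, -0.03993809,  0.1155    ])] [ 0.57706694 -0.00248901  0.1155    ] 0.07580635900458904
gap yaw 8.877912624706891 tooly yaw 8.693540419193813
gap [ 0.57469025 -0.00342796  0.11      ] [ 0.57954071 -0.00268984  0.11      ] 0.004906300803483418
funnel w 0.015029156829446918
TCP dir z [-4.57279898e-04  4.04095446e-03 -9.99991731e-01] gauge move from here [-0.02870801  0.25211515]
```

Checks against known sizes are good: plate width 75.8 mm (76), funnel 15.0 mm, gap 4.9 mm. The mouth is at about (0.577, -0.003) with yaw 8.7°. With that gap the blade should clamp when the tip is about 38 mm below the mouth. Next, the gauge.

```bash
python3 -m handwheel '[-0.3,2,0,0,0,-2,0.7, -0.7,5.5,0,0,0,-5,0.7, -1.1,9.5,0,0,0,-8,0.7, -1.6,13.5,0,0,0,-11,0.7, -2,17.5,0,0,0,-14,0.7, -2.5,21.5,0,0,0,-16.9,0.7, -2.9,24.5,0,0,0,-16.9,0.7, -2.9,25.2,0,0,0,-16.9,0.7]'
python3 -m handwheel '[0,0,0,0,0,0,0.7,0,0,0,0,0,0,0.7]'
python3 - <<'E'
from h import *
o=get_obs(); im=read_camera("wrist"); np.save("o7.npy",o,allow_pickle=True)
print(o["eef_pos"],o["tool_rot"])
cv2.imwrite("pics/c7.png",cv2.resize(im[120:320,220:420,::-1],None,fx=3,fy=3,interpolation=cv2.INTER_CUBIC))
E
```

```text
t: 10.22
eef_pos: [0.5433, 0.2561, 0.2453]
tool_rot: [-0.002, 0.755, 0.656, 0.002]
contact_force: [-0.7, -0.7, 0.5]
gripper_width: 0.702
t: 10.38
eef_pos: [0.5438, 0.2546, 0.2449]
tool_rot: [-0.002, 0.755, 0.655, 0.001]
contact_force: [-0.2, 0.1, -0.2]
gripper_width: 0.7
[0.54380525 0.25462434 0.24487618] [-0.0015389   0.7554392   0.65521544  0.00140054]
```

View pics/c7.png

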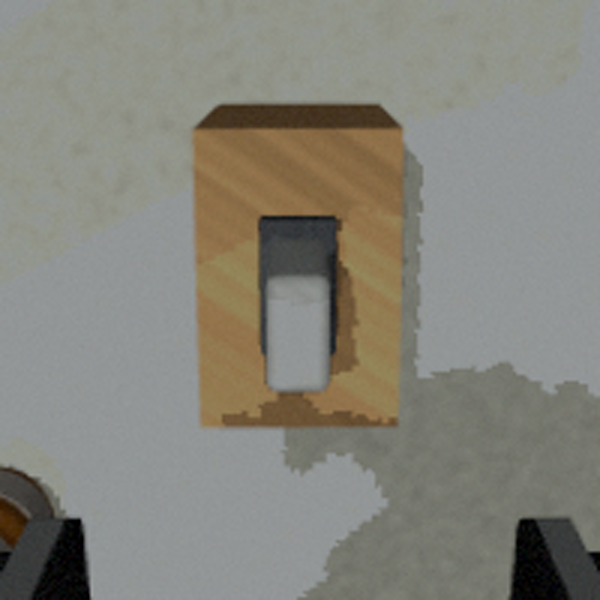

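The gauge's top face spans crop x 267 to 329 and rows 277 to 390, upright and aligned with the picture.

Run:
```python
from h import *
o=np.load("o7.npy",allow_pickle=True).item()
w,x,y,z=o["tool_rot"];T=Ro.from_quat([x,y,z,w]).as_matrix()
P=lambda u,v,z:T.T@(onplane("wrist",220+u/3,120+v/3,z,o)-o["eef_pos"])
for q in((267,335,.163),(329,335,.163),(298,390,.163),(298,277,.163),(298,300,.163),(194,127,.105),(402,127,.105),(202,427,.105),(399,427,.105)): print(q,P(*q).round(4), (o["eef_pos"]+T@P(*q)).round(4))
```

```text
(267, 335, 0.163) [ 0.0006 -0.0072  0.0819] [0.5368 0.2566 0.163 ]
(329, 335, 0.163) [0.0006 0.0078 0.0819] [0.5516 0.2545 0.163 ]
(298, 390, 0.163) [-0.0134  0.0003  0.0818] [0.5422 0.2417 0.163 ]
(298, 277, 0.163) [0.0149 0.0003 0.0819] [0.5462 0.2697 0.163 ]
(298, 300, 0.163) [0.0093 0.0003 0.0819] [0.5454 0.2641 0.163 ]
(194, 127, 0.105) [ 0.0454 -0.0292  0.1401] [0.5213 0.3043 0.105 ]
(402, 127, 0.105) [0.0453 0.0298 0.1401] [0.5797 0.2959 0.105 ]
(202, 427, 0.105) [-0.0451 -0.029   0.1397] [0.5088 0.2146 0.105 ]
(399, 427, 0.105) [-0.0452  0.0309  0.1397] [0.568  0.2061 0.105 ]
```

Gripper is centred on the gauge within 1 mm (block 90 x 60 confirmed). Descending.

```bash
python3 -m handwheel '[0,0,-2,0,0,0,0.7,0,0,-5,0,0,0,0.7,0,0,-8,0,0,0,0.6,0,0,-11,0,0,0,0.6,0,0,-13,0,0,0,0.6,0,0,-14.5,0,0,0,0.6,0,0,-15,0,0,0,0.6,0,0,-15,0,0,0,0.6]'
python3 -m handwheel '[0,0,0,0,0,0,0.3,0,0,0,0,0,0,0.1,0,0,0,0,0,0,0,0,0,0,0,0,0,0,0,0,0,0,0,0,0,0,0,0,0,0,0,0,0,0,0,0,0,0,0]' 60
```

```text
t: 11.1
eef_pos: [0.5441, 0.2506, 0.0942]
tool_rot: [-0.001, 0.757, 0.653, 0.0]
contact_force: [-0.6, -0.0, 1.0]
gripper_width: 0.598
t: 11.68
eef_pos: [0.5448, 0.2506, 0.0952]
tool_rot: [-0.001, 0.757, 0.653, 0.001]
contact_force: [-1.2, -2.0, 7.3]
gripper_width: 0.179
```

Gripped (opening 0.179, about 15 mm). I'll draw it straight up.

```bash
python3 -m handwheel '[0,0,0.5,0,0,0,0,0,0,2,0,0,0,0,0,0,4,0,0,0,0,0,0,6,0,0,0,0,0,0,8,0,0,0,0,0,0,10.5,0,0,0,0,0,0,13,0,0,0,0,0,0,14.5,0,0,0,0]'
python3 -m handwheel '[0,0,0,0,0,0,0,0,0,0,0,0,0,0,0,0,0,0,0,0,0]'
```

```text
t: 12.35
eef_pos: [0.5455, 0.251, 0.2431]
tool_rot: [-0.001, 0.757, 0.653, 0.002]
contact_force: [-0.7, -0.3, -1.0]
gripper_width: 0.18
t: 12.6
eef_pos: [0.5447, 0.251, 0.242]
tool_rot: [-0.001, 0.757, 0.653, 0.002]
contact_force: [-0.3, 0.3, -0.9]
gripper_width: 0.179
```

```bash
python3 -m handwheel '[0.2,-1.5,0,0,0,2,0,0.6,-5,0,0,0,5,0,1.1,-9,0,0,0,8,0,1.6,-13,0,0,0,11,0,2.1,-17,0,0,0,14,0,2.6,-21,0,0,0,17.2,0,3.1,-24.5,0,0,0,17.2,0,3.3,-25.7,0,0,0,17.2,0]'
python3 -m handwheel '[0,0,0,0,0,0,0,0,0,0,0,0,0,0,0,0,0,0,0,0,0]'
python3 -c "
from h import *
o=get_obs(); w,x,y,z=o['tool_rot'];T=Ro.from_quat([x,y,z,w]).as_matrix();print(o['eef_pos'],T[:,2],np.degrees(np.arctan2(T[1,1],T[0,1])))
im=read_camera('wrist');s=read_camera('scene')
a=cv2.resize(im[140:340,220:420],None,fx=2,fy=2,interpolation=cv2.INTER_CUBIC);b=cv2.resize(s[200:350,250:400],(400,400),interpolation=cv2.INTER_CUBIC)
cv2.imwrite('pics/c8.png',np.hstack([a,b])[:,:,::-1])"
```

```text
t: 13.27
eef_pos: [0.5766, -0.0134, 0.2408]
tool_rot: [-0.001, 0.654, 0.757, -0.0]
contact_force: [0.3, -1.6, -0.8]
gripper_width: 0.179
t: 13.52
eef_pos: [0.576, -0.0116, 0.2396]
tool_rot: [-0.002, 0.653, 0.757, -0.001]
contact_force: [0.6, 0.6, -0.8]
gripper_width: 0.177
[ 0.5759692  -0.01160588  0.23962166] [-0.00408247  0.00103038 -0.99999114] 8.433291971930789
```

View pics/c8.png

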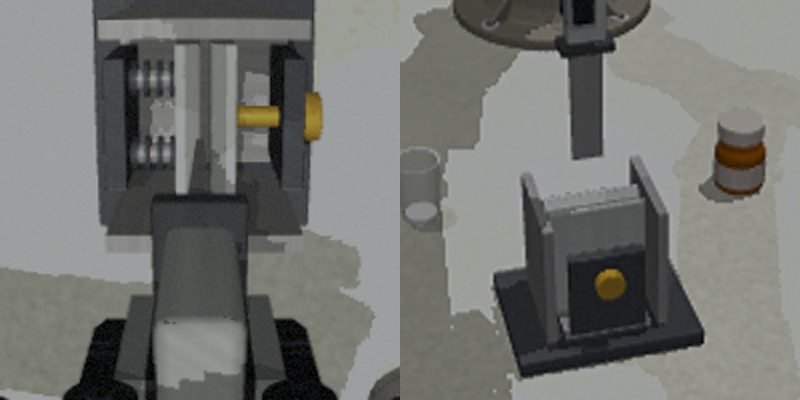

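Left half: the gauge's collar is at column 200 and the gap at 206, so the gap lies about 2.5 mm towards +x, matching the numbers. Right half: the blade hangs upright above the gap. I'll correct sideways and descend to just above the funnel.

```bash
python3 -m handwheel '[0.2,0.5,0,0,0,0,0,0.2,0.5,-0.6,0.2,0.2,0.3,0,0.2,0.5,-1.4,0.2,0.2,0.3,0,0.2,0.5,-2.3,0.2,0.2,0.3,0,0.2,0.5,-3,0.2,0.2,0.3,0,0.2,0.5,-3,0.2,0.2,0.3,0]'
python3 -c "
from h import *
print(proj('scene',[.576,-.0076,.1546]),'seen 319.4 259.3')
o=get_obs(); w,x,y,z=o['tool_rot'];T=Ro.from_quat([x,y,z,w]).as_matrix();print(o['eef_pos'],T[:,2],np.degrees(np.arctan2(T[1,1],T[0,1])),o['contact_force'])
p=o['eef_pos'];print('gap x at this y',.5771-(p[1]+.0025)*.154)"
```

```text
t: 14.12
eef_pos: [0.5769, -0.0058, 0.2079]
tool_rot: [-0.005, 0.651, 0.759, -0.002]
contact_force: [0.2, -0.5, -1.3]
gripper_width: 0.172
[319.61683579 259.07811737] seen 319.4 259.3
[ 0.57691634 -0.00580417  0.20785953] [-0.01020421  0.00407356 -0.99993964] 8.837717579457982 [ 0.18059712 -0.50161081 -1.27975239]
gap x at this y 0.577608842460513
```

The tip's predicted position matches the scene within 0.3 px. I'll take out the small tilt and enter the gap, still above the earliest clamping depth.

```bash
python3 -m handwheel '[0.08,0,0,-0.2,-0.6,0,0,0.08,0,0,-0.2,-0.6,0,0,0.08,0,-0.5,-0.2,-0.6,0,0,0.08,0,-1,-0.2,-0.6,0,0,0.08,0,-1.5,-0.2,-0.6,0,0,0.08,0,-2,-0.2,-0.6,0,0,0.08,0,-2.2,-0.2,-0.6,0,0,0.08,0,-2.2,-0.2,-0.6,0,0]'
python3 -c "
from h import *
o=get_obs(); w,x,y,z=o['tool_rot'];T=Ro.from_quat([x,y,z,w]).as_matrix();print(o['eef_pos'],T[:,2],np.degrees(np.arctan2(T[1,1],T[0,1])),o['contact_force'],o['torque'])
p=o['eef_pos'];print('gap x',.5771-(p[1]+.0025)*.154)"
```

```text
t: 14.78
eef_pos: [0.5772, -0.0058, 0.185]
tool_rot: [-0.001, 0.651, 0.759, -0.0]
contact_force: [0.2, -0.2, -1.1]
gripper_width: 0.174
[ 0.57719567 -0.00578472  0.18501643] [-1.17081170e-03  3.41582862e-04 -9.99999256e-01] 8.83765736909984 [ 0.16650651 -0.17038579 -1.06787058] [0.01829136 0.0278156  0.03320202]
gap x 0.5776058473633624
```

The tip is 10 mm into the gap with no side force. I'll go down in smaller steps, watching fz (baseline -1.1 N).

```bash
python3 -m handwheel '[0,0,-0.4,0,-0.05,0,0,0,0,-0.8,0,-0.05,0,0,0,0,-1.2,0,-0.05,0,0,0,0,-1.4,0,-0.05,0,0,0,0,-1.4,0,-0.05,0,0]'
python3 -m handwheel '[0,0,-0.2,0,0,0,0,0,0,-0.4,0,0,0,0,0,0,-0.5,0,0,0,0,0,0,-0.5,0,0,0,0]'
```

```text
t: 15.2
eef_pos: [0.5769, -0.0058, 0.1704]
tool_rot: [-0.0, 0.651, 0.759, -0.0]
contact_force: [0.4, -0.8, -1.5]
gripper_width: 0.181
t: 15.53
eef_pos: [0.5769, -0.0058, 0.1652]
tool_rot: [-0.0, 0.651, 0.759, -0.0]
contact_force: [-0.5, -0.1, -1.4]
gripper_width: 0.182
```

Tip is at about z = 0.080 and still free. Smaller steps now.

```bash
python3 -m handwheel '[0,0,-0.1,0,0,0,0,0,0,-0.2,0,0,0,0,0,0,-0.2,0,0,0,0,0,0,-0.2,0,0,0,0]'
python3 -m handwheel '[0,0,-0.1,0,0,0,0,0,0,-0.2,0,0,0,0,0,0,-0.2,0,0,0,0,0,0,-0.2,0,0,0,0]'
python3 -m handwheel '[0,0,-0.1,0,0,0,0,0,0,-0.2,0,0,0,0,0,0,-0.2,0,0,0,0,0,0,-0.2,0,0,0,0]'
```

```text
t: 15.87
eef_pos: [0.5768, -0.0058, 0.1632]
tool_rot: [-0.001, 0.65, 0.76, -0.0]
contact_force: [0.5, -0.5, -1.4]
gripper_width: 0.179
t: 16.2
eef_pos: [0.5768, -0.0058, 0.1611]
tool_rot: [-0.001, 0.651, 0.759, -0.0]
contact_force: [0.4, -0.3, -0.8]
gripper_width: 0.172
t: 16.53
eef_pos: [0.5768, -0.0057, 0.159]
tool_rot: [-0.001, 0.65, 0.76, -0.0]
contact_force: [0.5, 0.3, -2.0]
gripper_width: 0.181
```

```bash
for i in 1; do python3 -m handwheel '[0,0,-0.1,0,0,0,0,0,0,-0.15,0,0,0,0,0,0,-0.15,0,0,0,0]'; done
python3 -m handwheel '[0,0,-0.1,0,0,0,0,0,0,-0.1,0,0,0,0,0,0,-0.1,0,0,0,0]'
python3 -m handwheel '[0,0,-0.1,0,0,0,0,0,0,-0.1,0,0,0,0,0,0,-0.1,0,0,0,0]'
```

```text
t: 16.78
eef_pos: [0.5768, -0.0057, 0.1574]
tool_rot: [-0.001, 0.65, 0.76, -0.0]
contact_force: [0.5, -0.1, -1.6]
gripper_width: 0.181
t: 17.03
eef_pos: [0.5767, -0.0057, 0.1563]
tool_rot: [-0.001, 0.65, 0.76, -0.001]
contact_force: [-0.5, -0.2, -1.7]
gripper_width: 0.174
t: 17.28
eef_pos: [0.5767, -0.0057, 0.1553]
tool_rot: [-0.001, 0.651, 0.759, -0.001]
contact_force: [0.3, 0.3, -1.3]
gripper_width: 0.179
```

```bash
python3 -m handwheel '[0,0,-0.1,0,0,0,0,0,0,-0.1,0,0,0,0,0,0,-0.1,0,0,0,0]'
python3 -m handwheel '[0,0,-0.1,0,0,0,0,0,0,-0.1,0,0,0,0,0,0,-0.1,0,0,0,0]'
python3 -m handwheel '[0,0,-0.1,0,0,0,0,0,0,-0.1,0,0,0,0,0,0,-0.1,0,0,0,0]'
```

```text
t: 17.53
eef_pos: [0.5767, -0.0058, 0.1542]
tool_rot: [-0.001, 0.651, 0.759, -0.001]
contact_force: [0.3, -0.3, -1.2]
gripper_width: 0.18
t: 17.78
eef_pos: [0.5769, -0.0057, 0.1533]
tool_rot: [-0.001, 0.651, 0.759, -0.0]
contact_force: [-0.3, -0.2, 0.5]
gripper_width: 0.181
t: 18.03
eef_pos: [0.5771, -0.0057, 0.1525]
tool_rot: [-0.0, 0.651, 0.759, -0.0]
contact_force: [1.1, -1.3, 2.9]
gripper_width: 0.175
```

Drag has begun (+4.2 N over baseline). I'll hold and average.

Run:
```python
from h import *
F=[]
for i in range(6):
    read_camera("wrist"); o=get_obs(); F.append(o["contact_force"])
print(np.mean(F,0),np.std(F,0),o["eef_pos"])
```

```text
[ 0.03627782 -0.01720417  1.51515262] [0.59083992 0.30758827 0.4584086 ] [ 0.57707352 -0.00576499  0.15244987]
```

Average drag is 2.9 N at rest, so a bit more.

```bash
python3 -m handwheel '[0,0,-0.1,0,0,0,0,0,0,-0.1,0,0,0,0,0,0,-0.1,0,0,0,0]'
python3 - <<'E'
from h import *
F=[]
for i in range(8):
    read_camera("wrist"); o=get_obs(); F.append(o["contact_force"])
print(np.mean(F,0),np.std(F,0),o["eef_pos"])
E
```

```text
t: 18.58
eef_pos: [0.5773, -0.0058, 0.1516]
tool_rot: [-0.0, 0.651, 0.759, -0.0]
contact_force: [0.2, 0.6, 3.4]
gripper_width: 0.175
[ 0.29431465 -0.03784784  4.01594445] [0.33958526 0.31677787 0.63247305] [ 0.57724094 -0.00573683  0.15157614]
```

The drag is about 5.3 N at rest over baseline, stable and with no side force. It took only about 2.5 mm of travel after first touch, which opens the sprung plate by 0.2 mm at most. Handing in.

```bash
python3 -c "
from station import *
print(hand_in())"
```

```text
the job is handed in; nothing more can be done
None
```

I finished the task and handed it in at about 19 s of the 54 s allowed; the hand-in gives no verdict.

- **Pot:** I lifted it off the mould by its handle and stood it on the cork mat. It was released about 10 mm from the mat's centre, upright in the top view taken right after. I did not look at it again after that.
- **Gauge:** I drew it from its block and slid it down the mould's gap, which measured 4.9 mm wide.
    - **Grip and position:** It is still held by its handle, upright to under 0.1°, with the tip about 43 mm below the mouth and near mid-width.
    - **Drag:** The last check averaged about 5.3 N over the hanging baseline, slightly above the 4 to 5 N asked. There was almost no side force.
    - **Sprung plate:** The gauge went only 2 to 3 mm further after first touch, so the plate should be pushed back about 0.2 mm at most. I worked that out from the taper and did not measure it, nor the force on the screw-set plate.

**Failed or disagreed:**
- **First handle grasp:** It closed on nothing. In the pictures the fingertips end about 30 mm short of the reported TCP, so I lowered every later grasp by that amount.
- **Clamping depth:** It came about 4 mm deeper than the 38 mm I predicted from the gap width.
- **Pictures:** I viewed 11, one past the budget of 10.

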